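# Seat and centre a jar on the centring plate by tapping

## Robot

A 7-joint arm with a two-finger parallel gripper is mounted at the origin on the work surface. World frame = base frame: x ahead of the robot, y to its left, z up, the work surface at z = 0. Lengths are in m, angles in rad, forces in N, time in s.
With the tool pointing down it reaches from about 0.35 to 0.9 m from the base axis. Payload 19.9 kg.
Tool frame: the origin (TCP) lies midway between the tips of the shut fingers; the grasp point (between the pads) lies 19 mm behind it; z points along the fingers, y is the line along which they close (so a half turn about z gives the same grasp; the last joint's range is limited). The gripper opens to 94 mm and grips with 3 to 60 N. Pads are 16 mm wide; open, the fingers measure 119 mm over their backs; the gripper's body (75 mm by 177 mm) begins 78 mm behind the grasp point.
Start: joints at [1.139, 0.417, -0.01, 1.614, 0.005, 1.111, -0.053], TCP at [0.238, -0.578, 0.205] pointing down, gripper open.
Joint ranges: [-2.81, 2.81], [-0.39, 2.02], [-1.27, 1.25], [0.06, 2.57], [-1.19, 4.33], [0.19, 2], [-2.82, 2.82]. Speed limits (rad/s): [1.89, 1.89, 2.39, 2.39, 3.01, 3.01, 3.01].

## Interface

Orientations are given as a 3x3 rotation matrix whose columns are the frame's x, y, z axes.
In Python, from rig import env, effector, solve_ik, grab_frame, calibration gives the robot as it stands. The module is installed in compiled form; this text tells all that it offers. Calls block until the motion is done:
- env.move_ptp(position, orientation): joint-space move of the TCP to a pose.
- env.servo_line(position, rot=None, velocity=0.15): straight line of the TCP; rot=None keeps the orientation; velocity is the mean speed in m/s.
- env.move_joints(angles): joint-space move.
- effector.gripper_to(opening, effort=None): finger opening in m; effort is the grip in N (None keeps the last); returns when the fingers have stopped.
- env.pause(seconds).
- solve_ik(position, orientation): joint angles nearest the present ones, or None.
- env.read_state(): the state.
- grab_frame(name): name is "side" or "top"; returns the picture (384x512x3 uint8, red, green, blue); there is no depth.
- calibration(name): a dict with "intrinsics" (3x3 intrinsics, pixels), "dist" ([k1, k2, p1, p2, k3] as OpenCV has them; the pictures are not rectified), "pose" (4x4, takes a point from camera to world coordinates). Camera axes: x right, y down, z forward; pixel columns grow to the right and rows downward; lengths in m; the calibration is good to about 2 mm. A picture is of the moment at which its call begins. calibration takes no time and is no camera call.
A pose or a line that the arm cannot do raises env.IKError and nothing moves.
- env.finish_job(): hands the job in; it is judged then, once.
The state is a dict: "time_s": time; "joint_pos": joint angles; "qvel": joint speeds; "tau": joint torques, N m; "tcp_pos": TCP position; "tcp_rot": TCP orientation; "wrist_force": force on the tool from outside, world axes, zero at the start; "wrist_torque": the same for the moment, N m; "grip_width": finger opening in m; "finger_force": force on a finger pad.
Only numpy, scipy, OpenCV 4.12 (cv2) and the standard library are available. Lean on these libraries where they do the work, as an engineer would, in place of code of your own. Each camera call takes 0.05 s, during which the arm holds its last target. There are 200 camera calls.

## Task

The small clay jar stands fixed on a round grey foot on the near part of the flat metal plate: without lifting it and without touching the clay, slide the foot away from you until it drops flat into the plate's shallow recess, and draw the hand back. Then tap the foot from its right side until it is pressed lightly (about 7 N) against the steel bar at the left end of the recess, tap it from its left side until it is pressed as lightly against the bar at the right end, and lastly tap it back from the right until it stands midway between the bars, on the index line. Never push it with more than 15 N, leave the other things where they are, and leave the jar standing free.

Things in the scene. Friction and masses are not known exactly. Their poses are not given: they have to be found in the camera images.
- foot: round grey plastic foot, a disc 100 mm across and 18 mm thick with the clay jar fixed on top, together about 0.36 kg; sliding it takes about 1.5 to 3 N (mass and friction vary). Too wide to grip: push its rim with closed fingers. Origin at the centre of its underside, z up, yaw without meaning. It starts flat on the plate, 60 to 72 mm from the recess centre towards the robot and up to 25 mm aside
- jar: the clay jar fixed on the foot, not to be touched: 70 mm tall, widest (78 mm across) 32 mm above its base, mouth 42 mm; its top is 88 mm above the underside of the foot. Origin at the centre of the jar's base, on top of the foot
- plate: fixed aluminium plate on the table, 25 mm thick, from -138 to +75 mm along its x and -105 to +105 mm along its y, with a shallow rectangular recess (dark floor) round its origin. Its place varies; it is turned up to 0.35 rad. Origin on the table under the recess centre, x away from the robot, y to the robot's left
- mark (a point): centre of the recess floor, 21 mm above the table, axes as the plate's. Recess 4 mm deep, 104 mm along x (foot play 2 mm each way). Its left (+y) and right (-y) ends are flush steel jaw bars, locked, both at one unlisted distance of 55 to 61 mm from the index line (engraved at y = 0 on both rims): foot play 5 to 11 mm each way, to be felt. The foot tips in once its centre passes the near edge
- tape: bystander: ring of black tape lying flat beside the plate on the left, 90 mm across, 22 mm high; origin at the centre of its underside
- bulb: bystander: red rubber blower bulb beside the plate on the right, 58 mm across, 90 mm tall; origin at the centre of its underside
- clip_rest: bystander: small blue U-shaped rest beside the plate on the right, 45 x 30 mm, 40 mm tall; origin at the centre of its underside
- pitcher: bystander: bigger clay jar, 124 mm across, 140 mm tall, far left; origin at the centre of its underside
- recorder: bystander: black sound recorder with a grey foam microphone head, 230 mm long, 61 mm high, on the right; origin under the centre of its black body
- spool: bystander: blue and yellow wire spool, 50 mm across, 28 mm high, far side; origin at the centre of its underside
- jar_glass: bystander: brown glass jar, 60 mm across, 80 mm tall, on the left; origin at the centre of its underside
- brush: bystander: brush lying on the table on the left; origin in its handle
Things that resemble listed ones, but are neither listed nor needed, are in the scene too. Leave any blue look-alike of the foot alone.

How it is judged:
By the outcome, as a careful person would: the job done as asked, in the order asked, and still so for the second after the job is handed in, with the robot touching nothing.
It also fails if it takes over 72 s, if anything falls off the work surface, if the arm or the gripper's body presses on something with over 40 N, if the wrist force passes 120 N, or if a joint passes its speed limit or range.

## Working session

There is one attempt and no reset: what is moved stays moved. The work goes in short steps, each a Python script; the robot and the scene stay as the last script left them, time stands still between calls to the robot, and variables do not carry over. Pictures are saved under pics/ and viewed, at most 10 in all, crops included, and the job is handed in when it is done.

```bash
mkdir -p pics; python3 - <<'E'
from rig import env, effector, solve_ik, grab_frame, calibration
import cv2
for n in("top","side"):
    f=grab_frame(n); cv2.imwrite(f"pics/{n}0.png",cv2.resize(f[:,:,::-1],(800,600),interpolation=cv2.INTER_CUBIC))
    c=calibration(n);print(n,c["intrinsics"],c["dist"],c["pose"])
s=env.read_state();print(s["time_s"],s["tcp_rot"],s["wrist_force"],s["grip_width"])
E
```

```text
top [[496.66404159   0.         262.69950109]
 [  0.         496.66404159 187.79438565]
 [  0.           0.           1.        ]] [-0.02855543  0.          0.          0.          0.        ] [[-3.85748699e-02 -9.77429135e-01  2.07711979e-01  2.31301887e-01]
 [-9.99255548e-01  3.78515508e-02 -7.45717343e-03  1.84488873e-02]
 [-5.73361960e-04 -2.07845007e-01 -9.78161604e-01  1.65890435e+00]
 [ 0.00000000e+00  0.00000000e+00  0.00000000e+00  1.00000000e+00]]
side [[420.37367516   0.         258.56064657]
 [  0.         420.37367516 194.83114192]
 [  0.           0.           1.        ]] [0.0132943 0.        0.        0.        0.       ] [[-0.99978182 -0.01555809  0.01393796  0.5345004 ]
 [-0.02084054  0.69786109 -0.71592986  1.23036587]
 [ 0.00141174 -0.71606413 -0.69803307  1.25822218]
 [ 0.          0.          0.          1.        ]]
0.1 [[ 9.24583084e-01  3.80980167e-01 -4.83533598e-04]
 [ 3.80980465e-01 -9.24582595e-01  9.54494156e-04]
 [-8.34234060e-05 -1.06672601e-03 -9.99999428e-01]] [ 0.21976875  0.85540303 -0.93047392] 0.09440574338716913
```

View pics/top0.png

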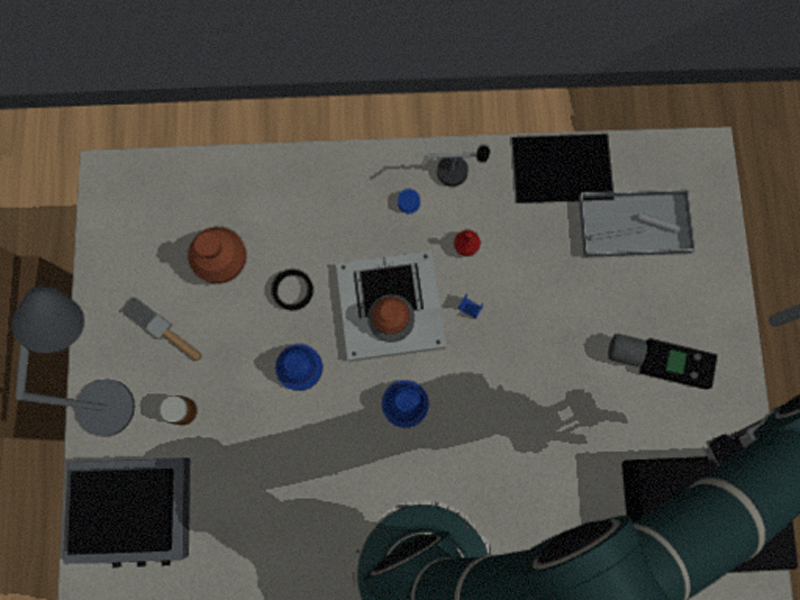

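View pics/side0.png

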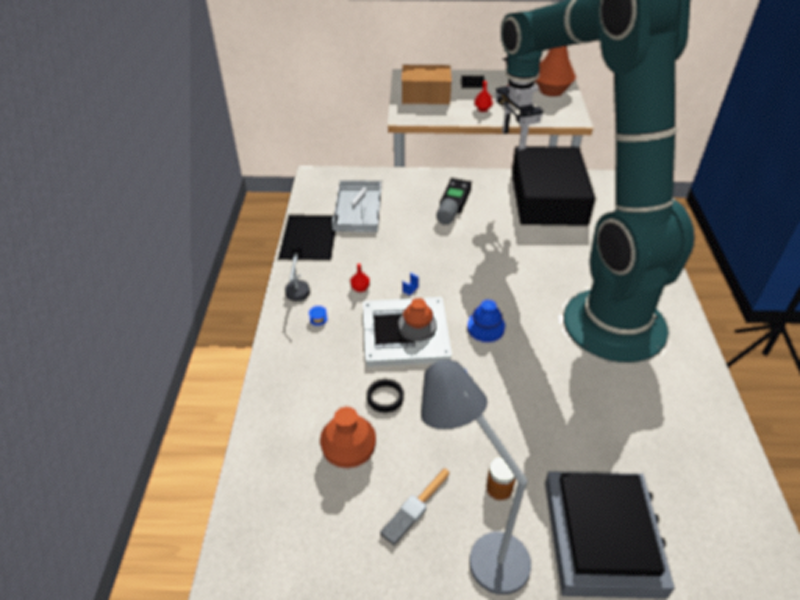

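The target is the clay jar on a grey disc, on the plate at top (391,318) and side (417,320) in the 800 px views. The blue look-alikes at top (298,367) and (405,403) stand on the table and are blue, so neither fits. I'll confirm in an enlarged crop.

```bash
python3 - <<'E'
from rig import grab_frame
import cv2,numpy as np
f=np.mean([grab_frame("top") for _ in range(6)],0)
g=np.mean([grab_frame("side") for _ in range(6)],0)
np.save("top.npy",f);np.save("side.npy",g)
a=cv2.resize(np.clip(f[155:235,208:290,::-1]*1.3,0,255).astype(np.uint8),None,fx=7,fy=7,interpolation=cv2.INTER_CUBIC)
cv2.imwrite("pics/topc.png",a)
b=cv2.resize(np.clip(g[165:245,225:335,::-1]*1.0,0,255).astype(np.uint8),None,fx=7,fy=7,interpolation=cv2.INTER_CUBIC)
cv2.imwrite("pics/sidec.png",b)
E
```

```text
(no output)
```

View pics/topc.png

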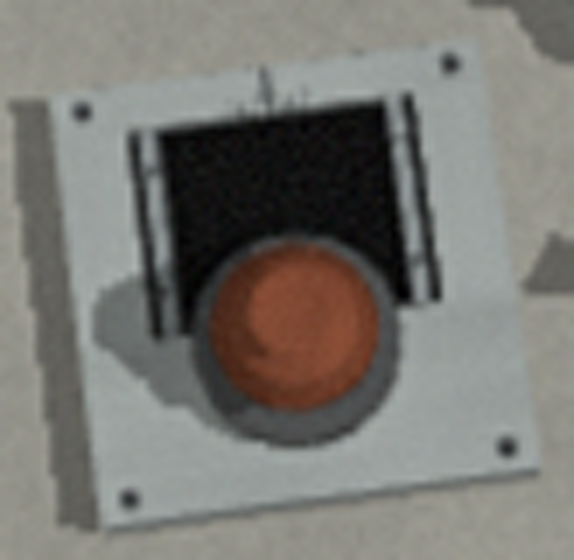

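View pics/sidec.png

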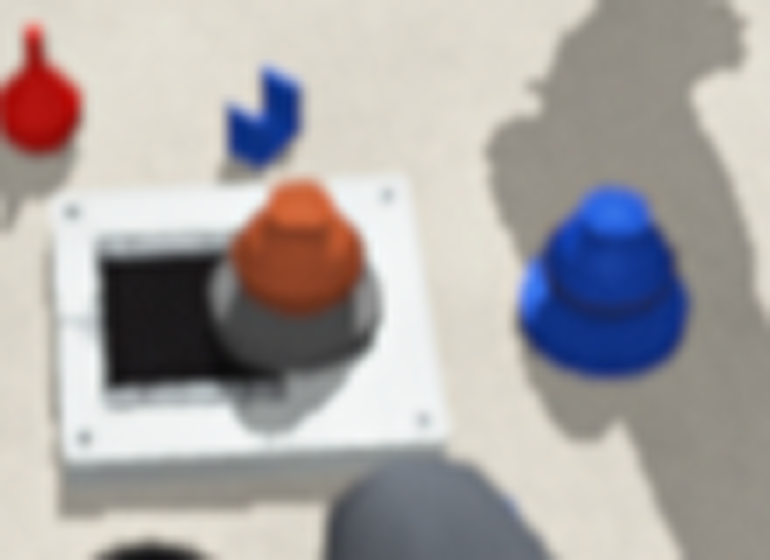

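The crops confirm it: a grey disc with a clay jar, partly over the near edge of the dark recess, disc centre near (296,341) in the top crop. Plate-top corners in that crop are (53,98), (478,42), (540,470) and (103,525).

```bash
cat > vis.py <<'E'
from rig import calibration
import numpy as np,cv2
def proj(n,P):
    c=calibration(n);T=np.linalg.inv(c["pose"])
    return cv2.projectPoints(np.atleast_2d(P).astype(float),cv2.Rodrigues(T[:3,:3])[0],T[:3,3],c["intrinsics"],np.array(c["dist"]))[0][:,0]
def ray(n,px,z):
    c=calibration(n);u=cv2.undistortPoints(np.array(px,float).reshape(-1,1,2),c["intrinsics"],np.array(c["dist"]))[:,0]
    d=np.c_[u,np.ones(len(u))]@c["pose"][:3,:3].T;o=c["pose"][:3,3]
    return o+d*((z-o[2])/d[:,2])[:,None]
def nat(p,o):return np.array(o)+(np.array(p,float)+.5)/7-.5
E
python3 - <<'E'
from vis import *
from scipy.optimize import least_squares as LS
C=np.array([[75,105],[75,-105],[-138,-105],[-138,105]])/1e3
t=nat([[53,98],[478,42],[540,470],[103,525]],(208,155))
s=nat([[65,463],[55,200],[408,178],[448,436]],(225,165))
def W(p,L=C,z=.025):
    c,q=np.cos(p[2]),np.sin(p[2]);return np.c_[L@np.array([[c,q],[-q,c]])+p[:2],np.full(len(L),z)]
ft=lambda p:(proj("top",W(p))-t).ravel()
fs=lambda p:(proj("side",W(p))-s).ravel()
for f in(ft,fs,lambda p:np.r_[ft(p),fs(p)]):
    r=LS(f,[.55,0,0]);print(r.x,r.fun.round(2));p=r.x
print("top only index line pt",ray("top",nat([[266,95]],(208,155)),.025))
# foot: extreme points of disc outline (sampled) fitted
E1=nat([[190,338],[401,338],[296,448],[296,234]],(208,155))
a=np.linspace(0,2*np.pi,181)
def ext(q):
    P=np.vstack([np.c_[q[0]+.05*np.cos(a),q[1]+.05*np.sin(a),np.full(181,z)] for z in(.025,.043)])
    u=proj("top",P);return np.array([u[:,0].min(),u[:,0].max(),u[:,1].max(),u[:,1].min()])
r2=LS(lambda q:ext(q)-[E1[0,0],E1[1,0],E1[2,1],E1[3,1]],[.5,0],diff_step=1e-3);print("foot",r2.x,r2.fun)
E2=nat([[208,300],[381,300],[295,374]],(225,165))
def ext2(q):
    P=np.vstack([np.c_[q[0]+.05*np.cos(a),q[1]+.05*np.sin(a),np.full(181,z)] for z in(.025,.043)])
    u=proj("side",P);return np.array([u[:,0].min(),u[:,0].max(),u[:,1].max()])
r3=LS(lambda q:ext2(q)-[E2[0,0],E2[1,0],E2[2,1]],[.5,0],diff_step=1e-3);print("foot side",r3.x,r3.fun)
c,q=np.cos(p[2]),np.sin(p[2]);
for r in(r2,r3):print("foot in plate",(r.x-p[:2])@np.array([[c,-q],[q,c]]))
E
```

```text
[0.58773624 0.05408834 0.09326931] [-0.3  -0.42  0.3  -0.3   0.25  0.12 -0.25  0.55]
[0.5852254  0.05291926 0.09763764] [ 0.22 -0.29 -0.09 -0.34 -0.39  0.18  0.22  0.44]
[0.5866825  0.05378254 0.09491075] [-0.23 -0.07  0.36 -0.05  0.41  0.37 -0.07  0.91 -0.24 -0.16 -0.39 -0.24
 -0.65  0.38 -0.21  0.67]
top only index line pt [[0.64860529 0.0614197  0.025     ]]
foot [0.52546206 0.05073737] [-0.0554681   0.05545059  0.00892814 -0.00977587]
foot side [0.52486389 0.04680182] [-0.0431372   0.0431346  -0.00243952]
foot in plate [-0.06123349  0.00277029]
foot in plate [-0.06220193 -0.00109086]
```

```bash
cat > arm.py <<'E'
from rig import env, effector, grab_frame
import numpy as np, json
O=np.array([.5867,.0538]);TH=.095
A=np.array([[np.cos(TH),-np.sin(TH)],[np.sin(TH),np.cos(TH)]])
def rot(phi): # tool x at angle phi from plate x, pointing down
    c,s=np.cos(TH+phi),np.sin(TH+phi);return np.array([[c,s,0],[s,-c,0],[0,0,-1.]])
def W(x,y,z):return np.r_[O+A@[x,y],z]
def st():
    s=env.read_state();return s["time_s"],np.r_[A.T@(s["tcp_pos"][:2]-O),s["tcp_pos"][2]],np.r_[A.T@s["wrist_force"][:2],s["wrist_force"][2]]
def base(n=5):
    F=[]
    for _ in range(n): env.pause(.02);F.append(st()[2])
    return np.mean(F,0),np.std(F,0)
E
python3 - <<'E'
from arm import *
effector.gripper_to(0,20)
R=rot(0)
env.move_ptp(W(-.150,.001,.16),R);print(st())
env.servo_line(W(-.150,.001,.031),velocity=.15);print(st())
b=base();print(b)
x=-.140;log=[]
env.servo_line(W(x,.001,.031),velocity=.05)
for k in range(24):
    x+=.001;env.servo_line(W(x,.001,.031),velocity=.03);t,p,f=st();f=f-b[0]
    log.append((round(t,2),*(p*1e3).round(2),*f.round(2)))
    if -f[0]>1.2 and k>1:break
print(*log,sep="\n")
E
```

```text
(4.4417, array([-0.14983484,  0.0004624 ,  0.16000272]), array([-0.87785279,  0.99399465, -0.19122455]))
(5.45, array([-0.14954844,  0.00100851,  0.03161202]), array([0.53935226, 0.46901312, 0.65349798]))
(array([-0.02079759,  0.00908589,  0.16918146]), array([0.73104943, 0.39251374, 0.34221732]))
(6.13, np.float64(-139.09), np.float64(0.98), np.float64(30.98), np.float64(-0.43), np.float64(0.1), np.float64(-0.58))
(6.38, np.float64(-137.96), np.float64(1.01), np.float64(31.0), np.float64(0.52), np.float64(1.09), np.float64(0.01))
(6.63, np.float64(-136.96), np.float64(1.02), np.float64(30.99), np.float64(-0.45), np.float64(-0.09), np.float64(0.07))
(6.88, np.float64(-135.94), np.float64(1.01), np.float64(31.0), np.float64(-1.05), np.float64(0.09), np.float64(-0.05))
(7.13, np.float64(-134.94), np.float64(1.0), np.float64(31.0), np.float64(-0.12), np.float64(-0.5), np.float64(-0.03))
(7.38, np.float64(-133.94), np.float64(1.0), np.float64(31.01), np.float64(0.06), np.float64(-0.53), np.float64(-0.88))
(7.63, np.float64(-132.97), np.float64(1.02), np.float64(30.99), np.float64(0.07), 
[... 782 characters left out ...]
 np.float64(1.01), np.float64(31.0), np.float64(-0.22), np.float64(-0.26), np.float64(-0.14))
(9.63, np.float64(-124.92), np.float64(1.03), np.float64(31.01), np.float64(0.39), np.float64(0.38), np.float64(-1.08))
(9.88, np.float64(-123.93), np.float64(0.99), np.float64(31.01), np.float64(-0.07), np.float64(-0.66), np.float64(-0.26))
(10.13, np.float64(-122.97), np.float64(1.0), np.float64(30.98), np.float64(-0.87), np.float64(-0.65), np.float64(-0.29))
(10.38, np.float64(-122.03), np.float64(1.0), np.float64(30.97), np.float64(-0.51), np.float64(-0.68), np.float64(-0.93))
(10.63, np.float64(-121.3), np.float64(0.93), np.float64(30.92), np.float64(-4.26), np.float64(-0.71), np.float64(2.81))
```

```bash
python3 - <<'E'
from arm import *
import cv2
x=-.121;log=[]
while x<-.052:
    x+=.004 if x<-.072 else .001
    env.servo_line(W(x,.001,.031),velocity=.03);t,p,f=st()
    log.append((round(t,2),*(p*1e3).round(2).tolist(),*f.round(1).tolist()))
    if -f[0]>8 or (-f[0]>5.5 and x>-.063):break
print(*log,sep="\n")
g=[grab_frame(n)[r:r+80,c:c+100,::-1] for n,r,c in(("top",150,205),("side",165,225))]
cv2.imwrite("pics/push1.png",cv2.resize(np.hstack(g),None,fx=4,fy=4,interpolation=cv2.INTER_CUBIC))
E
```

```text
(10.92, -116.68, 1.03, 31.02, -0.7, -0.6, -0.1)
(11.2, -112.69, 1.05, 31.04, 0.5, -1.1, -0.2)
(11.48, -108.58, 1.01, 31.04, -0.3, 0.3, 0.2)
(11.77, -104.68, 1.04, 31.0, 0.1, 0.7, 0.2)
(12.05, -100.72, 1.03, 31.01, -0.1, -0.4, 0.9)
(12.33, -96.71, 1.02, 31.03, -0.7, 0.5, 0.2)
(12.62, -92.73, 1.02, 31.01, 0.5, -0.4, 0.1)
(12.9, -88.72, 1.06, 31.01, -0.5, 0.9, -0.3)
(13.18, -84.73, 1.06, 31.0, -0.2, -0.4, -0.2)
(13.47, -80.69, 1.03, 31.03, 0.2, -0.9, 1.0)
(13.75, -76.73, 1.05, 31.0, 0.2, -0.4, 0.2)
(14.03, -72.7, 1.02, 31.01, -0.3, -0.2, -0.1)
(14.32, -68.67, 1.05, 31.03, 0.5, 0.1, -0.4)
(14.57, -68.04, 1.02, 30.99, -1.5, 0.1, 0.6)
(14.82, -67.03, 0.99, 30.95, -1.6, 0.3, -0.2)
(15.07, -65.92, 1.01, 30.98, -0.5, -0.7, -0.8)
(15.32, -64.88, 1.04, 31.01, -0.5, -0.2, -0.1)
(15.57, -63.88, 1.01, 31.01, -0.9, 0.6, -0.3)
(15.82, -62.91, 1.02, 31.02, -0.6, -0.6, -1.3)
(16.07, -61.91, 1.0, 31.0, -0.8, -0.3, -1.3)
(16.32, -60.94, 1.0, 30.98, -1.4, 0.1, -0.2)
(16.57, -59.79, 1.0, 31.05, -0.6, 0.1, 0.1)
(16.82, -59.02, 0.99, 31.02, -1.5, -0.1, 0.6)
(17.07, -57.98, 1.01, 31.0, -2.5, -0.9, 1.1)
(17.32, -56.87, 0.99, 31.02, -2.7, 0.4, 1.2)
(17.57, -56.42, 0.99, 30.91, -5.6, -0.8, 4.9)
```

View pics/push1.png

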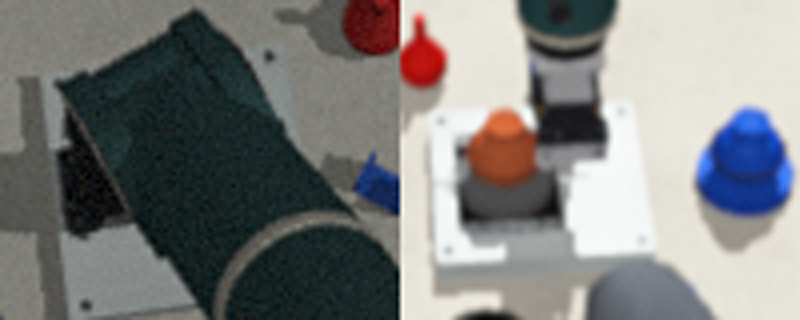

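The foot sits in the recess at side crop (505,195) with the jar upright. The force rose at TCP x = -56.4, which is where the far wall should be. Next I draw back and go round to the right side.

```bash
cat >> arm.py <<'E'
def read(b,n=3):
    L=[]
    for i in range(n):
        if i: env.pause(.01)
        L.append(st())
    return L[-1][0],np.mean([l[1] for l in L],0),np.mean([l[2] for l in L],0)-b
def press(y,sg,b,goal=7.5,step=.0005,lim=.03,X=.001,Z=.031):
    y0=y;log=[]
    while abs(y-y0)<lim:
        f0=-sg*log[-1][2] if log else 0
        y+=sg*(step if f0<4 else .0002)
        env.servo_line(W(X,y,Z),velocity=.03)
        t,p,f=read(b);log.append((round(t,2),round(p[1]*1e3,2),round(f[1],2),round(f[2],1),round((y-p[1])*1e3,2)))
        if -sg*f[1]>goal:break
    return y,log
E
python3 - <<'E'
from arm import *
from rig import solve_ik
import cv2
env.servo_line(W(-.100,.001,.031),velocity=.12)
for phi in(np.pi/2,-np.pi/2):
    print(phi,solve_ik(W(0,-.08,.031),rot(phi)),solve_ik(W(0,.08,.031),rot(phi)))
print(env.read_state()["joint_pos"])
E
```

```text
1.5707963267948966 [ 0.61073968  0.75373392 -0.85167441  1.79311822  0.69961836  0.92668924
 -0.45664001] [ 0.34828375  0.7582261  -0.86296862  1.79436523  0.70916213  0.93111789
 -0.73367449]
-1.5707963267948966 [-0.27501133  0.60578788  0.35137201  1.82444958 -0.28799442  0.76150138
 -2.81769388] [-0.91669454  0.78585243  0.89612464  1.8378371  -0.77404326  0.91128404
 -2.69993963]
[ 0.28283924  0.48837518 -0.52588879  2.06077598  0.38170542  0.68500035
 -1.967789  ]
```

```bash
python3 - <<'E'
from arm import *
import cv2
R=rot(np.pi/2)
env.servo_line(W(-.100,-.086,.040),rot=R,velocity=.06)
env.servo_line(W(.001,-.086,.040),velocity=.12)
env.servo_line(W(.001,-.082,.031),velocity=.05)
print(st(),env.read_state()["grip_width"])
g=[grab_frame(n)[r:r+80,c:c+100,::-1] for n,r,c in(("top",150,205),("side",165,225))]
cv2.imwrite("pics/right.png",cv2.resize(np.hstack(g),None,fx=4,fy=4,interpolation=cv2.INTER_CUBIC))
E
```

```text
(21.2417, array([ 0.00061747, -0.08180843,  0.03067553]), array([ 0.89294142, -0.68605813,  0.11392614])) 0.0005843610614688641
```

View pics/right.png

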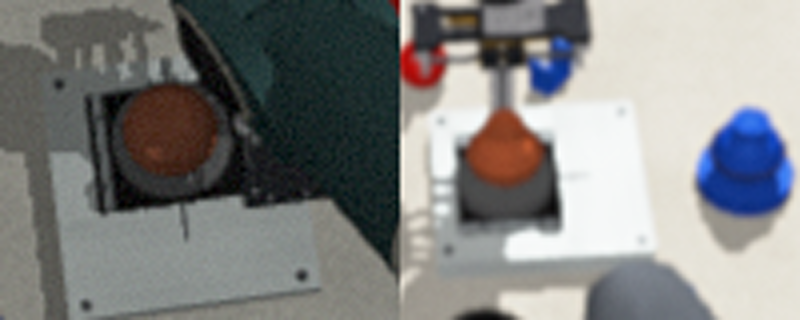

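The foot lies flat in the recess at top crop (172,140), near the index line at (185,220). The fingers stand free to its right. Now the first tap, toward the left bar.

```bash
python3 - <<'E'
from arm import *
b,_=base(6)
env.servo_line(W(.001,-.068,.031),velocity=.03)
log=[];y=-.068
# approach in 1 mm steps until touch
while y<-.040:
    y+=.001;env.servo_line(W(.001,y,.031),velocity=.03);t,p,f=read(b,2)
    log.append((round(t,2),round(p[1]*1e3,2),f.round(1).tolist(),round((y-p[1])*1e3,2)))
    if -f[1]>1.3:break
print(*log,sep="\n")
y,l=press(y,1,b,goal=7.5)
env.pause(.15);t,p,f=read(b,6);print(*l,sep="\n");print("final",t,p,f,y)
json.dump(dict(cmd=y,p=p.tolist(),f=f.tolist(),b=b.tolist()),open("left.json","w"))
E
```

```text
(22.32, np.float64(-67.05), [-0.0, -0.4, -0.0], np.float64(0.05))
(22.57, np.float64(-65.95), [-0.0, -0.1, -0.0], np.float64(-0.05))
(22.83, np.float64(-64.89), [-0.4, -0.2, -0.1], np.float64(-0.11))
(23.09, np.float64(-63.94), [0.5, 0.1, 0.7], np.float64(-0.06))
(23.35, np.float64(-62.92), [0.2, -0.7, 0.2], np.float64(-0.08))
(23.61, np.float64(-61.91), [-0.3, -0.6, 0.2], np.float64(-0.09))
(23.87, np.float64(-60.92), [-0.1, -0.2, -0.1], np.float64(-0.08))
(24.12, np.float64(-59.94), [-0.3, -0.6, 0.3], np.float64(-0.06))
(24.38, np.float64(-59.0), [-1.5, -0.3, -0.2], np.float64(-0.0))
(24.64, np.float64(-58.18), [0.2, -2.1, -0.3], np.float64(0.18))
(24.91, np.float64(-57.51), np.float64(-1.9), np.float64(-0.6), np.float64(0.01))
(25.18, np.float64(-56.91), np.float64(-1.3), np.float64(-0.9), np.float64(-0.09))
(25.44, np.float64(-56.39), np.float64(-1.41), np.float64(-0.2), np.float64(-0.11))
(25.71, np.float64(-55.92), np.float64(-1.78), np.float64(-0.4), np.float64(-0.08))
(25.98, np.float64(-55.42), np.float64(-1.31), np.float64(-0.7), np.float64(-0.08))
(26.24, np.float64(-54.94), np.float64(-1.45), np.float64(-0.4), np.float64(-0.06))
(26.51, np.float64(-54.43), np.float64(-1.59), np.float64(-0.2), np.float64(-0.07))
(26.77, np.float64(-53.93), np.float64(-1.41), np.float64(-0.7), np.float64(-0.07))
(27.04, np.float64(-53.66), np.float64(-2.89), np.float64(-0.1), np.float64(0.16))
(27.31, np.float64(-53.53), np.float64(-4.85), np.float64(0.2), np.float64(0.53))
(27.57, np.float64(-53.51), np.float64(-5.74), np.float64(0.3), np.float64(0.71))
(27.84, np.float64(-53.48), np.float64(-6.4), np.float64(0.6), np.float64(0.88))
(28.11, np.float64(-53.46), np.float64(-7.25), np.float64(0.1), np.float64(1.06))
(28.38, np.float64(-53.42), np.float64(-8.61), np.float64(0.9), np.float64(1.22))
final 28.5667 [ 0.00100136 -0.05343027  0.03098357] [-0.46429273 -8.29290984  0.82127737] -0.052199999999999996
```

```bash
python3 - <<'E'
from arm import *
env.servo_line(W(.001,-.084,.031),velocity=.1)
env.servo_line(W(-.092,-.084,.036),velocity=.15)
env.servo_line(W(-.092,.086,.036),velocity=.15)
env.servo_line(W(.001,.086,.036),velocity=.15)
env.servo_line(W(.001,.072,.031),velocity=.05)
env.pause(.2);b,_=base(6);print(st()[0])
env.servo_line(W(.001,.0655,.031),velocity=.03)
log=[];y=.0655
while y>.055:
    y-=.0005;env.servo_line(W(.001,y,.031),velocity=.03);t,p,f=read(b,2)
    log.append((round(t,2),round(p[1]*1e3,2),f.round(1).tolist(),round((y-p[1])*1e3,2)))
    if f[1]>1.1 and len(log)>1 or len(log)>13:break
print(*log,sep="\n")
y-=.008;env.servo_line(W(.001,y,.031),velocity=.015);t,p,f=read(b);print("adv",t,p,f)
if abs(f[1])<4:
    y,l=press(y,-1,b,goal=7.5)
    env.pause(.15);t,p,f=read(b,6);print(*l,sep="\n");print("final",t,p,f,y)
E
```

```text
32.6083
(33.23, np.float64(64.96), [0.2, -0.3, -0.2], np.float64(0.04))
(33.49, np.float64(64.65), [0.1, 1.2, 0.2], np.float64(-0.15))
adv 34.1917 [0.00099288 0.05615578 0.03095741] [ 0.33320714 -0.36830036 -0.12073148]
(34.46, np.float64(55.99), np.float64(0.16), np.float64(-0.2), np.float64(0.01))
(34.73, np.float64(55.59), np.float64(1.79), np.float64(-0.3), np.float64(-0.09))
(34.99, np.float64(55.0), np.float64(1.7), np.float64(-0.8), np.float64(-0.0))
(35.26, np.float64(54.44), np.float64(1.67), np.float64(-0.3), np.float64(0.06))
(35.52, np.float64(53.93), np.float64(1.41), np.float64(0.0), np.float64(0.07))
(35.79, np.float64(53.44), np.float64(1.44), np.float64(-0.8), np.float64(0.06))
(36.06, np.float64(52.95), np.float64(1.08), np.float64(-0.6), np.float64(0.05))
(36.33, np.float64(52.43), np.float64(1.4), np.float64(-0.8), np.float64(0.07))
(36.59, np.float64(52.0), np.float64(1.64), np.float64(-0.5), np.float64(-0.0))
(36.86, np.float64(51.82), np.float64(4.44), np.float64(-0.4), np.float64(-0.32))
(37.12, np.float64(51.75), np.float64(5.48), np.float64(-1.3), np.float64(-0.45))
(37.39, np.float64(51.73), np.float64(6.01), np.float64(-0.8), np.float64(-0.63))
(37.66, np.float64(51.69), np.float64(6.83), np.float64(-0.9), np.float64(-0.79))
(37.92, np.float64(51.64), np.float64(7.27), np.float64(-0.9), np.float64(-0.94))
(38.19, np.float64(51.62), np.float64(8.72), np.float64(-0.8), np.float64(-1.12))
final 38.3833 [0.00100084 0.05161393 0.03114647] [ 0.19947958  8.77314529 -0.64147794] 0.0505
```

```bash
python3 - <<'E'
from arm import *
env.servo_line(W(.001,.084,.031),velocity=.1)
env.servo_line(W(-.092,.084,.036),velocity=.15)
env.servo_line(W(-.092,-.086,.036),velocity=.15)
env.servo_line(W(.001,-.086,.036),velocity=.15)
env.servo_line(W(.001,-.074,.031),velocity=.05)
env.pause(.2);b,_=base(8);print(st()[0])
env.servo_line(W(.001,-.069,.031),velocity=.03)
log=[];y=-.069
while y<-.0630:
    y+=.0003;env.servo_line(W(.001,y,.031),velocity=.03);t,p,f=read(b,4)
    log.append((round(t,2),round(p[1]*1e3,2),f.round(1).tolist(),round((y-p[1])*1e3,2)))
    if -f[1]>1.0:break
print(*log,sep="\n")
E
```

```text
42.4333
(43.02, np.float64(-68.75), [-0.6, -0.6, 0.4], np.float64(0.05))
(43.3, np.float64(-68.39), [0.2, -0.3, 0.6], np.float64(-0.01))
(43.58, np.float64(-68.08), [-0.3, -0.2, 0.2], np.float64(-0.02))
(43.85, np.float64(-67.78), [-0.2, -0.3, 0.2], np.float64(-0.02))
(44.12, np.float64(-67.48), [-0.3, -0.2, 0.5], np.float64(-0.02))
(44.4, np.float64(-67.18), [-0.2, -0.4, 0.8], np.float64(-0.02))
(44.67, np.float64(-66.91), [0.2, -0.6, -0.1], np.float64(0.01))
(44.95, np.float64(-66.78), [-0.1, -2.1, 0.3], np.float64(0.18))
```

```bash
python3 - <<'E'
from arm import *
import cv2
log=[]
for y in np.r_[np.arange(-.0660,-.0604,.0005),-.0605,-.06035]:
    env.servo_line(W(.001,y,.031),velocity=.03);t,p,f=read(np.zeros(3),2)
    log.append((round(t,2),round(p[1]*1e3,2),f.round(1).tolist()))
print(*log,sep="\n")
env.pause(.2);print(read(np.zeros(3),5))
E
```

```text
(45.21, np.float64(-66.08), [0.2, -2.5, -0.0])
(45.47, np.float64(-65.45), [-0.0, -1.9, -0.6])
(45.73, np.float64(-64.9), [1.1, -1.6, -0.1])
(45.98, np.float64(-64.43), [0.1, -1.4, -0.5])
(46.24, np.float64(-63.92), [0.2, -1.1, -0.3])
(46.5, np.float64(-63.44), [0.1, -1.1, -0.3])
(46.76, np.float64(-62.93), [-0.4, -1.9, -0.9])
(47.02, np.float64(-62.46), [0.3, -1.5, -0.7])
(47.27, np.float64(-61.92), [0.5, -1.6, 0.2])
(47.53, np.float64(-61.43), [0.1, -2.1, -0.8])
(47.79, np.float64(-60.95), [0.7, -2.1, -0.2])
(48.05, np.float64(-60.44), [-0.0, -1.6, -0.6])
(48.31, np.float64(-60.45), [0.1, -1.9, -1.2])
(48.57, np.float64(-60.39), [0.3, -2.0, -0.5])
(48.8, array([ 0.00100022, -0.06038104,  0.03099863]), array([ 0.12763196, -1.72250078, -0.74307243]))
```

```bash
python3 - <<'E'
from arm import *
import cv2
env.servo_line(W(.001,-.0602,.031),velocity=.03);print(read(np.zeros(3),5))
env.servo_line(W(.001,-.084,.031),velocity=.08)
env.servo_line(W(-.095,-.084,.036),velocity=.15)
env.servo_line(W(-.11,-.1,.15),velocity=.2)
env.move_ptp([.35,-.35,.25],rot(np.pi/2));print(st()[0])
g=[np.mean([grab_frame(n)[r:r+80,c:c+57,::-1] for _ in range(4)],0) for n,r,c in(("top",155,222),("side",165,228))]
cv2.imwrite("pics/fin.png",cv2.resize(np.hstack(g).astype(np.uint8),None,fx=7,fy=7,interpolation=cv2.INTER_CUBIC))
E
```

```text
(49.0833, array([ 0.00099586, -0.06022266,  0.03098625]), array([ 0.16098962, -1.86876233, -0.65988186]))
52.3417
```

View pics/fin.png

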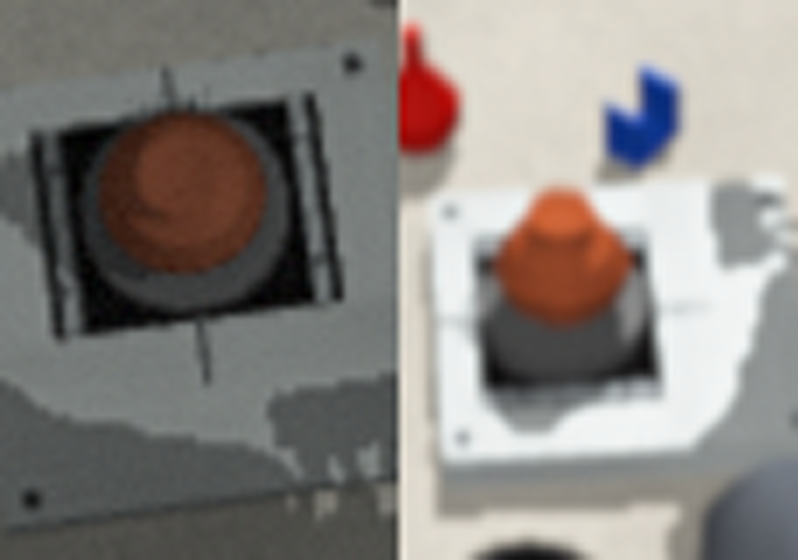

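The foot lies flat in the recess, its disc spanning 82–290 px, so its centre is at 186. The index line, from (168,80) to (206,360), also crosses that row at 186. Bulb and clip rest are where they were, and the robot is clear.

```bash
python3 -c "
from rig import env
print(env.finish_job())"
```

```text
the job is handed in; nothing more can be done
None
```

The job is handed in at about 52 s: the foot lies flat in the recess on the index line, after pressing the left and then the right bar at about 8–9 N each (measured at the wrist, so a little over the 7 N asked). The highest push I read was about 9 N.

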